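# Close up the packs in the charging cradle and hold its cover at the balance point

### The job

In the grey charging cradle, first push the loose battery pack along the trough until it sits flush against the pack that is already seated, leaving no gap. Then take the fallen-back orange-framed cover by its black grip, swing it up to its balance point, where it stands straight up and would fall neither way, and finish there still holding the grip in the fingers, so that a colleague can fit the stay; never let the cover drop shut, and leave the bottle, the tape and the sensors where they are.

Things in the scene. Friction and masses are not known exactly. Their poses are not given: they have to be found in the camera images.
- cradle: Grey charging cradle fixed to the worktop, 164 mm long (its x), 116 mm wide (its y), walls 40 mm high. Origin: centre of its underside. It is a straight trough along its x axis with a flat black floor 12 mm above the worktop, 96 mm wide between side walls 7 mm thick (tops about 39 mm above the worktop), open above and at its -x end (towards the robot), closed by an end wall at its +x end. The cover is hinged on its +y (left) wall.
- loose_pack_mid (a point): Centre of the loose dark grey battery pack (46 mm along its x, 89 mm along its y, 21 mm high, 0.1 to 0.2 kg), which lies flat on the trough floor on the -x side of the seated pack, its long side across the trough with 3 to 6 mm to spare at each side. It slides freely along the trough, and is too wide to grasp across its length.
- seated_pack_mid (a point): Centre of the seated pack: same kind and size as the loose pack, same axes as the cradle, fixed in place at the +x end of the trough. When the packs are flush the two centres are 46 mm apart along x.
- cover (a joint): Angle of the cover about its hinge, in rad: 0 = shut, lying flat over the trough; 1.571 = straight up, the balance point (the cover is flat and even, its centre of mass lies in its own plane); 2.3 = fallen back to the left against its stop, where it lies at the start. The cover (about 0.2 to 0.3 kg) has no spring or stay and only a trace of hinge friction: it falls shut on one side of balance and back on the other.
- cover_hinge (a point): Point on the hinge axis midway along the hinge, 41 mm above the worktop, above the cradle's +y wall. The hinge axis runs along the cradle's x. The frame turns with the cover: its -y axis points from the hinge along the cover to its grip.
- cover_grip (a point): Centre of the cover's black grip: a lying cylinder, 18 mm in diameter and 24 mm long along the hinge axis (the cradle's x), with flat ends free on both sides, on a 14 mm wide tongue in the middle of the cover's free edge. It is 142 mm from the hinge axis; the edge of the 164 mm wide plate is 32 mm below it towards the hinge. It can be pinched on its two flat ends, from above, and then turns about the pinch line as the cover swings.
- leak_fluid_bottle_mid (a point): Middle of a brown dropper bottle, 33 mm across and 100 mm tall; a bystander, to be left alone.
- tape_roll_mid (a point): Middle of a black tape roll, 63 mm across, 19 mm high; a bystander, to be left alone.
- sensor_co_mid (a point): Middle of a white round sensor, 20 mm across, 16 mm high; a bystander.
- sensor_o2_mid (a point): Middle of a blue round sensor, 20 mm across, 16 mm high; a bystander.
- sensor_h2s_mid (a point): Middle of an orange round sensor, 20 mm across, 16 mm high; a bystander.
Mind the look-alikes: they are no part of the job. There is more than one size of the cradle; the one meant has the size given above. Leave any green look-alike of the part that bears loose_pack_mid alone.

How it is judged:
On the way, in this order (a step that is already met when the one before it is completed fails the run):
1. the loose pack is flush against the seated one while the cover still lies back (x of loose_pack_mid in the frame of seated_pack_mid between -0.0485 and -0.04 m and y of loose_pack_mid in the frame of seated_pack_mid between -0.008 and 0.008 m and z of loose_pack_mid in the frame of seated_pack_mid between -0.003 and 0.003 m and angle between the x axis of loose_pack_mid and the x axis of seated_pack_mid, either way round below 0.05 rad and value of joint cover above 2.1 rad), for 0.2 s.
2. the cover is held at its balance point by the fingers (value of joint cover between 1.481 and 1.661 rad and velocity of joint cover between -0.15 and 0.15 rad/s and contact force between the fingers and cover above 1 N), for 0.3 s.
At the end, for the whole second after the job is handed in: The packs are flush (gap under 2.5 mm, square within 0.05 rad, flat on the trough floor), and the cover stands within 0.09 rad of straight up, still, held by the fingers with over 1 N of contact (all of step 2 and x of loose_pack_mid in the frame of seated_pack_mid between -0.0485 and -0.04 m and y of loose_pack_mid in the frame of seated_pack_mid between -0.008 and 0.008 m and z of loose_pack_mid in the frame of seated_pack_mid between -0.003 and 0.003 m and angle between the x axis of loose_pack_mid and the x axis of seated_pack_mid, either way round below 0.05 rad); the arm keeps its last pose, push and grip.
It fails at once if the cover drops towards shut (below 0.6 rad) (value of joint cover below 0.6 rad).
It fails at once if the bottle, the tape or a sensor is moved by more than 30 mm (distance of any of leak_fluid_bottle_mid, tape_roll_mid, sensor_co_mid, sensor_o2_mid, sensor_h2s_mid from where it was at the start of the episode above 0.03 m).
It also fails if it takes over 45 s, if anything falls off the work surface, if the arm or the gripper's body presses on something with over 40 N, if the wrist force passes 120 N, or if a joint passes its speed limit or range.

### The arm

A 6-joint arm with a two-finger parallel gripper is mounted at the origin on a cart in front of the work surface, level with it; the furniture and walls round the work are solid. World frame = base frame: x ahead of the robot, y to its left, z up, the work surface at z = 0. Lengths are in m, angles in rad, forces in N, time in s.
With the tool pointing down it reaches from about 0.3 to 0.775 m from the base axis. Payload 14.6 kg.
Tool frame: the origin (TCP) lies midway between the tips of the shut fingers; the grasp point (between the pads) lies 19 mm behind it; z points along the fingers, y is the line along which they close (so a half turn about z gives the same grasp; the last joint's range is limited). The gripper opens to 85 mm and grips with 20 to 120 N. Pads are 22 mm wide; open, the fingers measure 114 mm over their backs; the gripper's body (76 mm by 85 mm) begins 54 mm behind the grasp point. The pads swing forward as they close: fully open they stand 13 mm farther back than shut.
Start: joints at [-1.415, 0.3, 1.521, -0, 1.321, -0.067], TCP at [0.122, -0.536, 0.231] pointing down, gripper open.
Joint ranges: [-3.03, 3.03], [-0.79, 2.21], [0.23, 2.52], [-1.04, 4.18], [0, 3.07], [-2.55, 2.55]. Speed limits (rad/s): [2.22, 2.22, 2.57, 3.14, 3.14, 3.14].

### API

Orientations are given as a unit quaternion [x, y, z, w].
In Python, from workcell import ctrl gives the robot as it stands.
- The arm moves only by the tool servo_tool, never from a script. Its argument "commands" is one flat list of numbers, 7 for each row, row after row: the shift along the world's x, y, z in mm, then the turn, a rotation vector about the world's x, y, z in degrees, then the gripper's target within -1 to 1 (fully open at 1, half-way at 0, shut at -1). A call has 1 to 5 rows; each row shifts and turns the commanded pose from where the row before left it; what a row does not reach is not made up. A row lasts 1/8 s, in which the tool goes at most 62.5 mm and 10.7 degrees, less where a joint would pass 70% of its speed; a pose out of reach is approached as far as the arm can. A call with a gripper value outside its range is refused whole. The fingers move at their own pace and stop on an object; the grip force is fixed at half the most. Time passes only in rows, so rows that do not move let the fingers close. It gives the time, the measured TCP pose, the force, the opening and the grip force at its end, in the units of the state.
- ctrl.sense(): the state, without advancing time (a new reading comes with each control period).
- ctrl.snapshot(name): name is "side" or "top" or "wrist"; returns a dict with "img" (480x640x3 uint8, red, green, blue), "depth" (480x640 float32, m along the optical axis (not along the pixel's ray), 0 where there is no reading), "intrinsics" (3x3 intrinsics, pixels), "R" (3x3) and "t" (3): a world point X has camera coordinates R X + t. Camera axes: x right, y down, z forward; pixel columns grow to the right and rows downward; lengths in m; the calibration is good to about 2 mm. A picture is of the moment at which its call begins.
- ctrl.finish_job(): hands the job in; it is judged then, once.
The state is a dict: "time": time; "joint_pos": joint angles; "dq": joint speeds; "joint_torque": joint torques, N m; "tcp_pos": TCP position; "tcp_rot": TCP orientation; "force": force on the tool from outside, world axes, zero at the start; "torque": the same for the moment, N m; "finger_gap": opening from 0.0 (shut) to 1.0 (fully open); "finger_force": force on a finger pad.
Only numpy, scipy, OpenCV 4.12 (cv2) and the standard library are available. Lean on these libraries where they do the work, as an engineer would, in place of code of your own. Each camera call takes 0.05 s, during which the arm holds its last target. There are 200 camera calls.

## Working session

There is one attempt and no reset: what is moved stays moved. The work goes in short steps, Python scripts to look and compute and a tool call to move; the robot and the scene stay as the last step left them, time stands still between calls to the robot, and variables do not carry over. Pictures are saved under pics/ and viewed, at most 10 in all, crops included, and the job is handed in when it is done.

Besides the shell and the picture viewer there is one more tool, called after "Call:" as name(argument=value, ...), one argument or row to a line, values as JSON. servo_tool: Moves the arm, as the interface text tells. Its arguments: {"type":"object","properties":{"commands":{"type":"array"}},"required":["commands"]}

```bash
mkdir -p pics
cat > h.py <<'E'
import numpy as np, cv2, pickle
from workcell import ctrl
def snap(n,f):
    s=ctrl.snapshot(n); pickle.dump(s,open(f'pics/{f}.pkl','wb')); cv2.imwrite(f'pics/{f}.png',s['img'][:,:,::-1]); return s
def load(f): return pickle.load(open(f'pics/{f}.pkl','rb'))
def px(s,u,v,d=None):
    d=s['depth'][int(v),int(u)] if d is None else d
    c=np.linalg.inv(s['intrinsics'])@[u,v,1]*d
    return s['R'].T@(c-s['t'])
def proj(s,X):
    c=s['intrinsics']@(s['R']@np.array(X)+s['t']); return c[:2]/c[2]
E
python3 - <<'E'
from h import *
a=snap('top','top0');b=snap('side','side0')
for s in (a,b): print(s['intrinsics'].round(1).tolist(), (-s['R'].T@s['t']).round(3), s['R'].round(2).tolist())
print(ctrl.sense())
E
```

```text
[[525.7, 0.0, 325.1], [0.0, 525.7, 237.2], [0.0, 0.0, 1.0]] [ 0.352 -0.268  1.242] [[-0.01, -1.0, -0.01], [-0.99, 0.01, -0.15], [0.15, 0.0, -0.99]]
[[524.6, 0.0, 320.7], [0.0, 524.6, 247.7], [0.0, 0.0, 1.0]] [ 0.228 -1.03   0.455] [[0.94, -0.35, -0.02], [-0.16, -0.37, -0.91], [0.32, 0.86, -0.41]]
{'time': 0.1, 'joint_pos': array([-1.41459507e+00,  3.00425995e-01,  1.52154972e+00,  2.00578252e-05,
        1.32070454e+00, -6.65790663e-02]), 'dq': array([ 5.27184715e-04, -2.28326691e-03, -1.95405878e-03,  5.46832577e-05,
        9.96038091e-04, -9.40769553e-04]), 'joint_torque': array([ 3.33289201e-03, -5.44374919e+01, -3.62368762e+01,  3.59092587e-05,
        3.06965507e-03, -1.37316232e-05]), 'tcp_pos': array([ 0.12149653, -0.53618496,  0.23075932]), 'tcp_rot': array([ 9.93802657e-01,  1.11157466e-01, -1.46543627e-05, -5.43690431e-04]), 'force': array([-0.50120771, -0.77263617,  0.75849719]), 'torque': array([ 0.00994317, -0.01236905,  0.05221265]), 'finger_force': 0.0, 'finger_gap': 1.000744373829945}
```

View pics/top0.png

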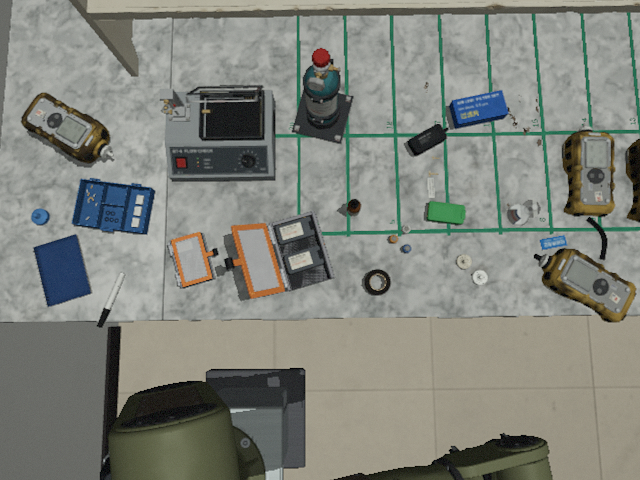

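View pics/side0.png

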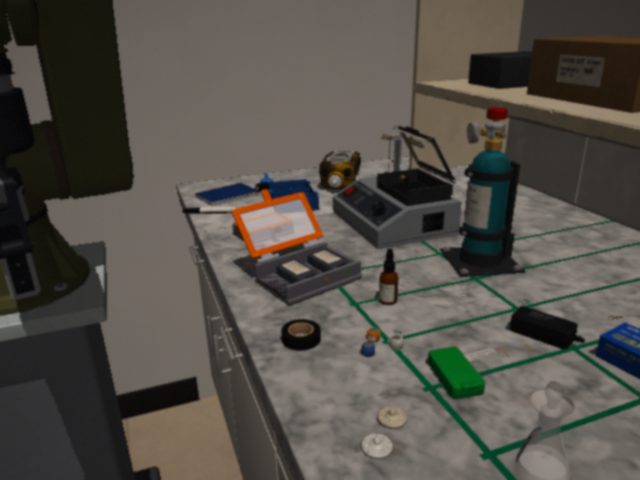

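Run:
```python
from h import *
a=load('top0');b=load('side0')
c=cv2.resize(a['img'][200:310,155:345,::-1],None,fx=4,fy=4,interpolation=cv2.INTER_CUBIC)
cv2.imwrite('pics/c1.png',c)
c=cv2.resize(b['img'][180:310,220:410,::-1],None,fx=4,fy=4,interpolation=cv2.INTER_CUBIC)
cv2.imwrite('pics/c2.png',c)
```

```text
(no output)
```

View pics/c1.png

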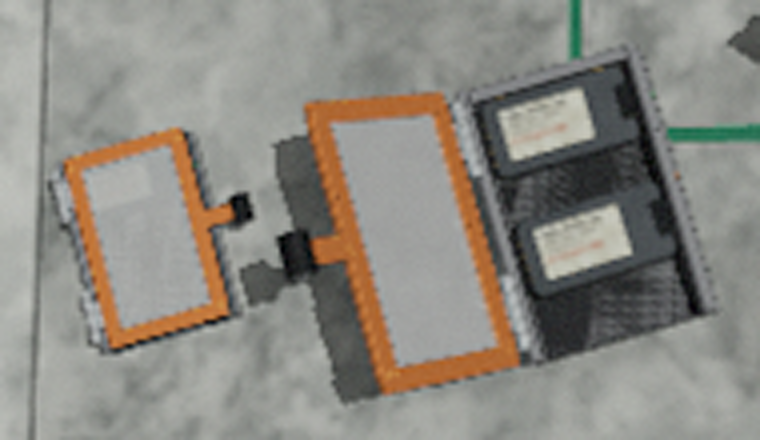

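View pics/c2.png

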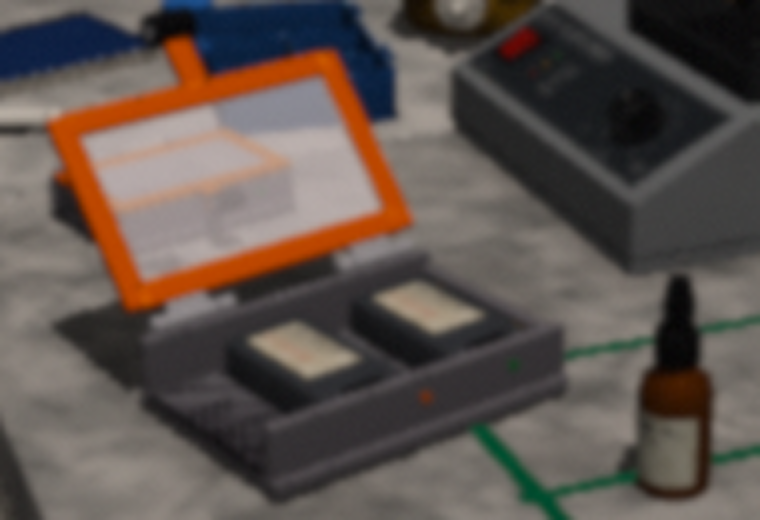

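Run:
```python
from h import *
a=load('top0');b=load('side0')
print('depth size check small cradle/large')
P={'walltop_far':(632,50),'walltop_near':(712,312),'leftwall_far':(470,97),'leftwall_near':(530,358),'seatL':(505,172),'seat_c':(568,120),'loose_c':(601,242),'looseNearL':(533,295),'looseNearR':(676,255),'looseFarL':(512,222),'looseFarR':(655,185),'seatNearR':(642,140),'seatNearL':(502,178),'grip':(296,253),'coverNearHinge':(520,365),'coverFarHinge':(440,95),'coverFarFree':(310,105),'coverNearFree':(388,390),'mid':(410,240)}
for k,(x,y) in P.items():
    print(k,px(a,155+x/4,200+y/4).round(4))
# grip triangulation
def ray(s,u,v):
    d=s['R'].T@(np.linalg.inv(s['intrinsics'])@[u,v,1]); return -s['R'].T@s['t'], d/np.linalg.norm(d)
def tri(p,q):
    A=0;B=0
    for s,(u,v) in ((a,p),(b,q)):
        o,d=ray(s,u,v);M=np.eye(3)-np.outer(d,d);A=A+M;B=B+M@o
    return np.linalg.solve(A,B)
f=lambda x,y:(155+x/4,200+y/4); g=lambda x,y:(220+x/4,180+y/4)
print('grip tri',tri(f(296,253),g(168,27)))
print('grip side depth',px(b,*g(168,27)))
print('coverfarfree',tri(f(310,105),g(330,55)),'nearfree',tri(f(388,390),g(55,120)))
print('loose label c',tri(f(582,242),g(304,347)),'seat label',tri(f(547,122),g(430,307)))
print('right wall far',tri(f(632,50),g(562,325)),'near',tri(f(712,312),g(270,450)))
for n,p in dict(bottle=(352,206),tape=(377,282),sor=(393,239),sblue=(406,248),swhite=(406,229)).items(): print(n,px(a,*p).round(3))
```

```text
depth size check small cradle/large
walltop_far [ 0.5941 -0.2354  0.0382]
walltop_near [ 0.443  -0.2803  0.0069]
leftwall_far [ 0.5684 -0.1403  0.0325]
leftwall_near [ 0.4171 -0.1737  0.0122]
seatL [ 0.5242 -0.1607  0.0304]
seat_c [ 0.5538 -0.1977  0.0341]
loose_c [ 0.4828 -0.2162  0.0281]
looseNearL [ 0.4538 -0.1756  0.0126]
looseNearR [ 0.4766 -0.2595  0.0098]
looseFarL [ 0.497  -0.1632  0.0119]
looseFarR [ 0.5153 -0.248   0.0319]
seatNearR [ 0.5446 -0.2402  0.0142]
seatNearL [ 0.5234 -0.1572  0.0113]
grip [ 0.4652 -0.0632  0.1555]
coverNearHinge [ 0.4135 -0.1672  0.0038]
coverFarHinge [ 0.5665 -0.125   0.051 ]
coverFarFree [ 0.5488 -0.0635  0.1236]
coverNearFree [ 0.3951 -0.1073  0.125 ]
mid [ 0.4785 -0.1136  0.0897]
grip tri [ 0.4657949  -0.06146994  0.14674404]
grip side depth [ 0.46325475 -0.07027683  0.14954843]
coverfarfree [ 0.54861651 -0.06299715  0.12179737] nearfree [ 0.39626106 -0.10728302  0.1234999 ]
loose label c [ 0.48296041 -0.20564361  0.03361227] seat label [ 0.55321375 -0.18534255  0.03228837]
right wall far [ 0.59649606 -0.23609533  0.03664521] near [ 0.44254426 -0.28033252  0.02671384]
bottle [ 0.6   -0.325  0.077]
tape [ 0.433 -0.384  0.   ]
sor [ 0.533 -0.423  0.013]
sblue [ 0.511 -0.452  0.017]
swhite [ 0.555 -0.454  0.02 ]
```

Choice: the large open cradle (top image 300,255) over the small shut one (190,260). The loose pack is the near one at (305,260), not the seated one (297,230) or the green block (445,212). The cover grip is at (229,263), not the small cradle's at (215,252). The crops confirm this. The cradle yaw is about 16.1°, and the push is about 27 mm.

Call:
servo_tool(
  commands=[31,31,0,0,0,0.66,0,31,31,0,0,0,0.66,0,31,31,0,0,0,0.66,0,31,31,0,0,0,0.66,0,31,31,0,0,0,0.66,0],
)

```text
time: 0.72
tcp_pos: [0.2773, -0.3802, 0.2311]
tcp_rot: [0.99, 0.14, -0.0, -0.0]
force: [-0.1, 0.0, 0.2]
finger_gap: 0.503
finger_force: 0.0
```

Call:
servo_tool(
  commands=[31,31,0,0,0,0,0,31,31,0,0,0,0,0,31,31,-20,0,0,0,0,31,31,-20,0,0,0,0,34,31,-20,0,0,0,0],
)

```text
time: 1.35
tcp_pos: [0.4353, -0.2252, 0.1706]
tcp_rot: [0.99, 0.14, -0.0, -0.0]
force: [0.3, -1.2, 0.7]
finger_gap: 0.501
finger_force: 0.0
```

Call:
servo_tool(
  commands=[0,0,-35,0,0,0,0,0,0,-35,0,0,0,0,0,0,-35,0,0,0,0,0,0,-30,0,0,0,0,0,0,-18,0,0,0,0],
)

```text
time: 1.98
tcp_pos: [0.4339, -0.226, 0.0166]
tcp_rot: [0.99, 0.14, -0.001, -0.001]
force: [0.3, -0.6, 0.9]
finger_gap: 0.501
finger_force: 0.0
```

Run:
```python
from h import *
a=snap('top','t1');b=snap('side','s1');s=ctrl.sense();print(s['tcp_pos'],s['force'])
A=cv2.resize(a['img'][200:310,225:345,::-1],None,fx=4,fy=4,interpolation=cv2.INTER_CUBIC)
B=cv2.resize(b['img'][230:340,240:320,::-1],None,fx=4,fy=4,interpolation=cv2.INTER_CUBIC)
cv2.imwrite('pics/c3.png',np.hstack([A,B]))
```

```text
[ 0.43346855 -0.22578205  0.01646962] [0.04983087 0.48227156 0.35491552]
```

View pics/c3.png

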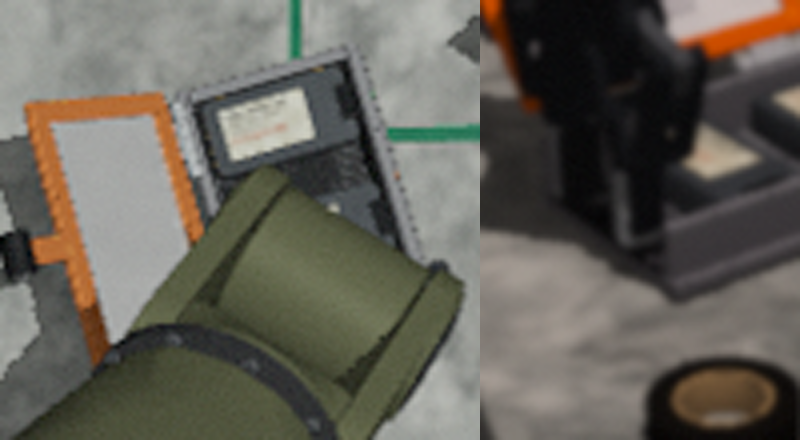

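The top crop is mostly blocked by the arm. The side crop shows both fingers inside the trough mouth at crop (640,220), just short of the loose pack.

Call:
servo_tool(
  commands=[5.8,1.7,0,0,0,0,0,5.8,1.7,0,0,0,0,0,5.8,1.7,0,0,0,0,0,5.8,1.7,0,0,0,0,0,5.8,1.7,0,0,0,0,0],
)

```text
time: 2.7
tcp_pos: [0.4639, -0.2178, 0.0184]
tcp_rot: [0.99, 0.14, -0.0, 0.0]
force: [-2.2, -0.5, 2.0]
finger_gap: 0.502
finger_force: 0.9
```

Call:
servo_tool(
  commands=[2.9,0.8,0,0,0,0,0,1.9,0.6,0,0,0,0,0,1.9,0.6,0,0,0,0,0,0,0,0,0,0,0,0],
)

```text
time: 3.2
tcp_pos: [0.4703, -0.2159, 0.0183]
tcp_rot: [0.99, 0.14, 0.0, 0.0]
force: [0.2, 0.2, -0.6]
finger_gap: 0.501
finger_force: 0.0
```

Call:
servo_tool(
  commands=[1.9,0.6,0,0,0,0,0,1.9,0.6,0,0,0,0,0,1,0.3,0,0,0,0,0],
)

```text
time: 3.58
tcp_pos: [0.4751, -0.2143, 0.0182]
tcp_rot: [0.99, 0.14, -0.0, -0.0]
force: [-0.3, -0.1, -0.0]
finger_gap: 0.499
finger_force: 0.3
```

Call:
servo_tool(
  commands=[1,0.3,0,0,0,0,0,1,0.3,0,0,0,0,0],
)

```text
time: 3.82
tcp_pos: [0.4771, -0.2138, 0.0183]
tcp_rot: [0.99, 0.14, -0.0, -0.0]
force: [-0.1, 0.1, -0.1]
finger_gap: 0.5
finger_force: 0.3
```

Run:
```python
from h import *
b=snap('side','s2');s=ctrl.sense();print(s['tcp_pos'],s['force'])
w=snap('wrist','w2')
B=cv2.resize(b['img'][230:320,260:370,::-1],(400,327),interpolation=cv2.INTER_CUBIC)
W=cv2.resize(w['img'][:,:,::-1],(400,300))
cv2.imwrite('pics/c4.png',np.vstack([B,W])[:600] if 0 else np.hstack([B[:300],W]))
```

```text
[ 0.47718778 -0.21374583  0.01830634] [-0.31450723  0.37438213 -0.42522754]
```

View pics/c4.png

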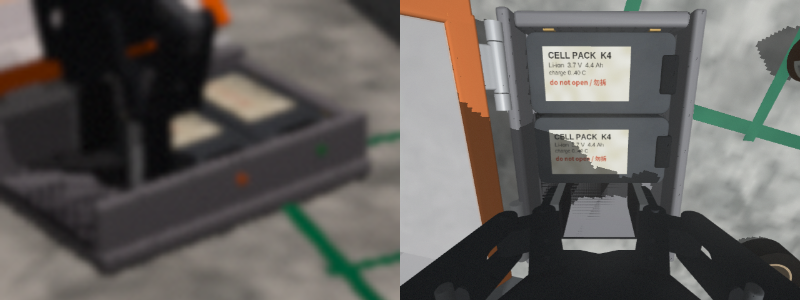

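The wrist view shows the loose pack square behind the seated one, with at most a sliver of gap at crop row ~115. I'll push on until the force rises.

Call:
servo_tool(
  commands=[1,0.3,0,0,0,0,0,1,0.3,0,0,0,0,0],
)

```text
time: 4.18
tcp_pos: [0.4786, -0.2132, 0.0183]
tcp_rot: [0.99, 0.14, -0.001, -0.0]
force: [-10.5, -3.3, 6.1]
finger_gap: 0.499
finger_force: 5.7
```

Call:
servo_tool(
  commands=[1,0.3,0,0,0,0,0,0,0,0,0,0,0,0],
)

```text
time: 4.42
tcp_pos: [0.4786, -0.2132, 0.0182]
tcp_rot: [0.99, 0.14, -0.002, -0.0]
force: [-15.3, -3.9, 8.1]
finger_gap: 0.501
finger_force: 7.8
```

The force rise at contact shows the packs are flush. I'll back off, lift, and check.

Call:
servo_tool(
  commands=[-5,-1.5,0,0,0,0,0,-15,-4,0,0,0,0,0,0,0,40,0,0,0,0,0,0,50,0,0,0,0,0,0,50,0,0,0,0],
)

```text
time: 5.05
tcp_pos: [0.4592, -0.2185, 0.1597]
tcp_rot: [0.99, 0.14, -0.0, -0.0]
force: [-0.0, -0.3, -0.1]
finger_gap: 0.502
finger_force: 0.0
```

Call:
servo_tool(
  commands=[0,0,50,0,0,0,0.5,0,0,50,0,0,0,1,0,0,0,0,0,0,1],
)

```text
time: 5.42
tcp_pos: [0.4604, -0.2191, 0.2618]
tcp_rot: [0.99, 0.14, 0.003, 0.002]
force: [0.2, -0.3, -0.7]
finger_gap: 0.999
finger_force: 0.0
```

Run:
```python
from h import *
w=snap('wrist','w3');s=ctrl.sense();print(s['tcp_pos'],s['tcp_rot'],s['force'])
cv2.imwrite('pics/c5.png',w['img'][:,:,::-1])
```

```text
[ 0.45982027 -0.21869815  0.25927286] [9.90195508e-01 1.39681729e-01 1.10368250e-03 8.07598073e-04] [ 0.16622895 -0.88007486 -1.01348204]
```

View pics/c5.png

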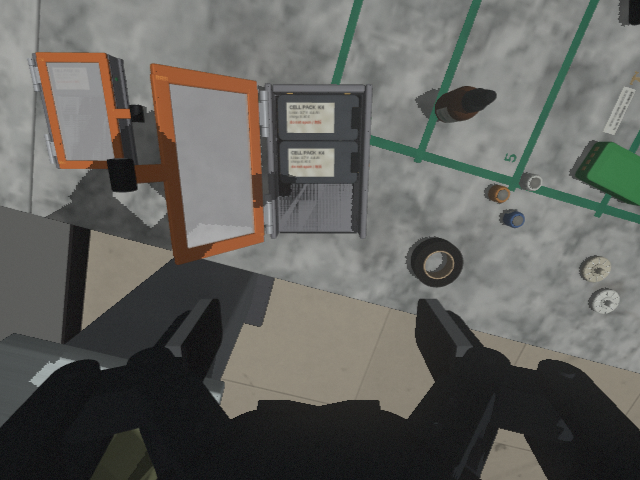

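The packs are flush, with label centres at (309,117) and (311,162) and no gap at row 140. The grip is at (123,174). I'll remeasure it from here.

Run:
```python
from h import *
w=load('w3');a=load('top0')
p=np.array([px(w,u,v) for u in range(115,130,3) for v in range(166,183,3)]);print(np.median(p,0))
print('pitch',np.linalg.norm(px(w,309,117)-px(w,311,162)))
def ray(s,u,v):
    d=s['R'].T@(np.linalg.inv(s['intrinsics'])@[u,v,1]); return -s['R'].T@s['t'], d/np.linalg.norm(d)
A=0;B=0
for s,q in ((w,(122.5,174.5)),(a,(229,263.2))):
    o,d=ray(s,*q);M=np.eye(3)-np.outer(d,d);A=A+M;B=B+M@o
print('tri',np.linalg.solve(A,B), 'proj',proj(w,[.4656,-.0635,.147]))
for c in [(152,65),(178,262)]: print(px(w,c[0]+5,c[1]))
```

```text
[ 0.46879883 -0.0647176   0.15560054]
pitch 0.046341044865479394
tri [ 0.46637704 -0.06144798  0.14697463] proj [125.25737067 176.45954115]
[ 0.55102021 -0.06348646  0.1211009 ]
[ 0.3967948  -0.10955578  0.12173877]
```

Call:
servo_tool(
  commands=[1,16,0,0,0,10,1,1,16,0,0,0,10,1,1,16,0,0,0,10,1,1,16,0,0,0,10,1,1,16,0,0,0,10,1],
)

```text
time: 6.1
tcp_pos: [0.4643, -0.1379, 0.2566]
tcp_rot: [0.837, 0.547, -0.001, -0.001]
force: [0.5, -0.6, -0.0]
finger_gap: 1.001
finger_force: 0.0
```

Call:
servo_tool(
  commands=[1,16,0,0,0,10,1,0,16,0,0,0,10,1,0,16,0,0,0,10,1,0,16,0,0,0,10,1,0,12,0,0,0,0,1],
)

```text
time: 6.72
tcp_pos: [0.4654, -0.0619, 0.257]
tcp_rot: [0.602, 0.799, -0.0, -0.001]
force: [-0.8, -0.5, 0.2]
finger_gap: 1.0
finger_force: 0.0
```

Run:
```python
from h import *
from scipy.spatial.transform import Rotation as R
w=snap('wrist','w4');s=ctrl.sense();print(s['tcp_pos'],s['joint_pos'].round(2)); r=R.from_quat(s['tcp_rot']).as_matrix();print(r.round(3), np.degrees(np.arctan2(r[1,1],r[0,1])))
print(proj(w,[.466,-.0625,.147]))
cv2.imwrite('pics/c6.png',w['img'][:,:,::-1])
```

```text
[ 0.46550266 -0.06099478  0.2572105 ] [-0.21  0.1   1.7   0.    1.34 -0.49]
[[-0.274  0.962 -0.002]
 [ 0.962  0.274  0.001]
 [ 0.001 -0.001 -1.   ]] 15.873507700028751
[319.44055162 240.46493899]
```

View pics/c6.png

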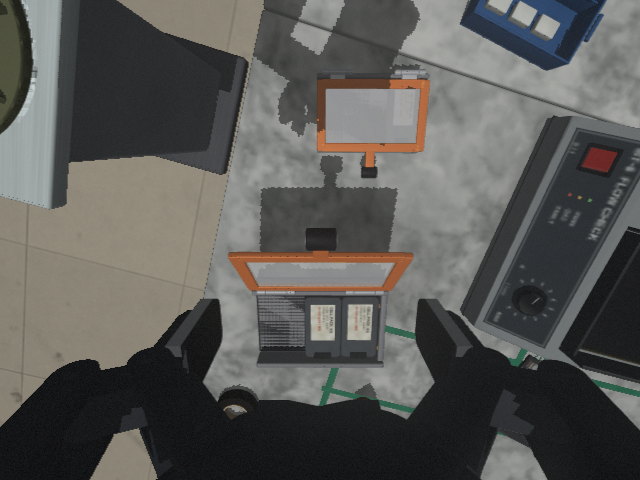

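The grip is at (321,238), within 3 px of the predicted (319,240). Descending.

Call:
servo_tool(
  commands=[0,-1,-30,0,0,0,1,0.5,0,-30,0,0,0,1,0,0,-30,0,0,0,1,0,0,-25,0,0,0,1,0,0,-16,0,0,0,1],
)

```text
time: 7.4
tcp_pos: [0.4659, -0.0635, 0.1258]
tcp_rot: [0.603, 0.798, -0.0, -0.001]
force: [0.6, -0.4, 0.5]
finger_gap: 1.001
finger_force: 0.0
```

Call:
servo_tool(
  commands=[0,0,0,0,0,0,0,0,0,0,0,0,0,-0.3,0,0,0,0,0,0,-0.6,0,0,0,0,0,0,-1,0,0,0,0,0,0,-1],
)

```text
time: 8.02
tcp_pos: [0.4674, -0.0633, 0.1282]
tcp_rot: [0.601, 0.799, 0.001, 0.001]
force: [3.8, 2.7, 6.5]
finger_gap: 0.268
finger_force: 59.5
```

Run:
```python
from h import *
b=snap('side','s5');s=ctrl.sense();print(s['tcp_pos'],s['force'],s['finger_gap'],s['finger_force'])
B=cv2.resize(b['img'][150:300,200:370,::-1],None,fx=4,fy=4,interpolation=cv2.INTER_CUBIC)
cv2.imwrite('pics/c7.png',B)
```

```text
[ 0.46741267 -0.06332814  0.12825161] [4.01683435 3.17476164 6.55112977] 0.2697877495208457 59.55430090427399
```

View pics/c7.png

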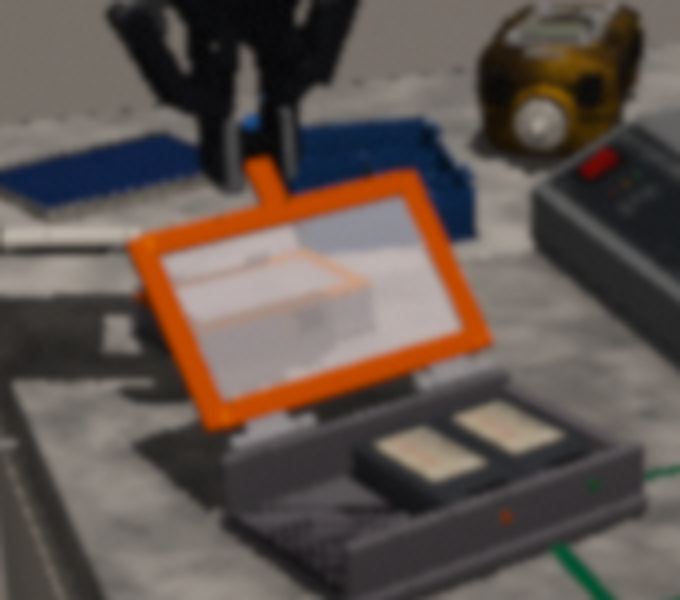

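The pinch is on: the pads sit on both grip ends at crop (258,140), the opening is 23 mm and the force 60 N. Swinging along the arc.

Call:
servo_tool(
  commands=[2.2,-7.7,6.7,0,0,0,-1,2.3,-8.1,5.9,0,0,0,-1,2.5,-8.5,5.4,0,0,0,-1,2.5,-8.8,4.7,0,0,0,-1],
)

```text
time: 8.57
tcp_pos: [0.4767, -0.0961, 0.1502]
tcp_rot: [0.601, 0.799, 0.001, 0.0]
force: [11.3, 3.6, -7.6]
finger_gap: 0.271
finger_force: 59.0
```

Call:
servo_tool(
  commands=[2.6,-9.1,4.0,0,0,0,-1,2.7,-9.4,3.4,0,0,0,-1,0,0,0,0,0,0,-1],
)

```text
time: 8.95
tcp_pos: [0.482, -0.1148, 0.1575]
tcp_rot: [0.602, 0.799, 0.001, 0.0]
force: [8.7, 5.4, -3.4]
finger_gap: 0.268
finger_force: 60.2
```

Call:
servo_tool(
  commands=[2.8,-9.6,2.6,0,0,0,-1,2.8,-9.8,1.9,0,0,0,-1,2.8,-9.9,1.1,0,0,0,-1,2.9,-10,0.4,0,0,0,-1,0,0,0,0,0,0,-1],
)

```text
time: 9.57
tcp_pos: [0.4932, -0.1541, 0.1634]
tcp_rot: [0.602, 0.799, 0.001, 0.0]
force: [7.6, 4.1, -1.4]
finger_gap: 0.266
finger_force: 59.6
```

Run:
```python
from h import *
a=snap('top','t6');b=snap('side','s6');s=ctrl.sense();print(s['tcp_pos'],s['force'],s['finger_gap'],s['finger_force'])
A=cv2.resize(a['img'][200:310,225:325,::-1],(400,440),interpolation=cv2.INTER_CUBIC)
B=cv2.resize(b['img'][170:280,240:340,::-1],(400,440),interpolation=cv2.INTER_CUBIC)
cv2.imwrite('pics/c8.png',np.hstack([A,B]))
```

```text
[ 0.49313311 -0.15386851  0.16344199] [ 7.07201792  4.77184173 -1.27857112] 0.26733344059151243 59.48075830936432
```

View pics/c8.png

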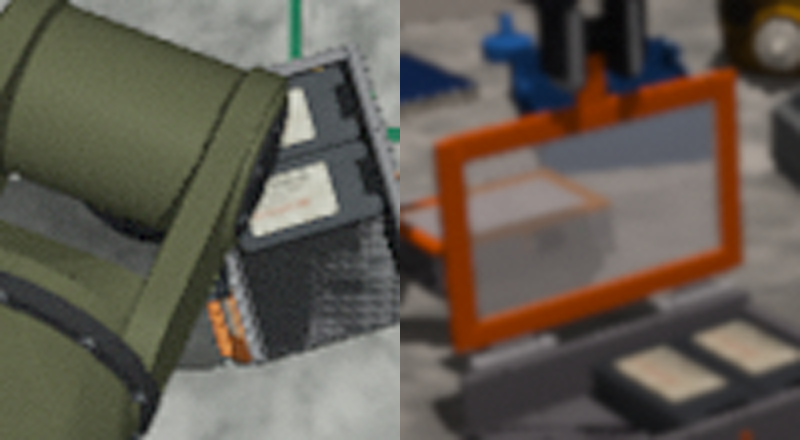

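The cover looks upright in the side crop (top edge row ~90, bottom ~330), and the packs are still flush. I'll fit the tilt from the side depth.

Run:
```python
from h import *
for f in ('s6','side0'):
    b=load(f)
    hsv=cv2.cvtColor(b['img'],cv2.COLOR_RGB2HSV)
    m=(hsv[...,0]<14)&(hsv[...,1]>190)&(hsv[...,2]>110)
    m=cv2.erode(m.astype('uint8'),np.ones((3,3)))
    v,u=np.nonzero(m); k=(u>225)&(u<430)&(v>170)&(v<260); u,v=u[k],v[k]
    P=np.array([px(b,x,y) for x,y in zip(u,v)])
    e=P@[-.277,.961,0]; z=P[:,2]; x=P@[.961,.277,0]
    k=(abs(x-.43)<.1)&(abs(e+.25)<.1)&(z>.04); P,e,z,x=P[k],e[k],z[k],x[k]
    for _ in range(4):
        if f=='s6':
            A=np.c_[z,x,np.ones_like(z)];c=np.linalg.lstsq(A,e,rcond=None)[0];r=e-A@c
        else:
            A=np.c_[e,x,np.ones_like(z)];c=np.linalg.lstsq(A,z,rcond=None)[0];r=z-A@c
        k=abs(r)<2.5*r.std()+1e-4;e,z,x=e[k],z[k],x[k]
    print(f,len(e),c,r.std(), 'angle',np.pi/2+np.arctan(c[0]) if f=='s6' else np.pi-np.arctan(c[0]))
```

```text
s6 596 [ 0.0322246  -0.00147436 -0.28526829] 0.001393741242801986 angle 1.603009781783009
side0 643 [1.11468639 0.00218692 0.35928295] 0.0021421062069391524 angle 2.3020142831878307
```

Call:
servo_tool(
  commands=[0.6,-1.9,0,0,0,0,-1,0.6,-1.9,0,0,0,0,-1,0,0,0,0,0,0,-1,0,0,0,0,0,0,-1,0,0,0,0,0,0,-1],
)

```text
time: 10.3
tcp_pos: [0.4942, -0.1574, 0.1634]
tcp_rot: [0.601, 0.799, 0.001, -0.0]
force: [6.4, 4.8, -1.5]
finger_gap: 0.262
finger_force: 59.5
```

Run:
```python
from h import *
s=ctrl.sense();print(s['tcp_pos'],s['force'],s['finger_force'])
print(ctrl.finish_job())
```

```text
[ 0.49415763 -0.15742283  0.16341395] [ 6.40662381  4.80608628 -1.54076419] 59.517311453819275
the job is handed in; nothing more can be done
None
```

I pushed the loose pack flush against the seated one, swung the cover up to about its balance point with the fingers still gripping it at about 60 N, and handed the job in at 10.3 s; no verdict came back. (The cover measured 1.603 rad before a last 4 mm correction, which I did not remeasure.)

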